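# Lock a rejected socket module into the screw-cap reject jar

### The arm

A 6-joint arm with a two-finger parallel gripper is mounted at the origin on the work surface. World frame = base frame: x ahead of the robot, y to its left, z up, the work surface at z = 0. Lengths are in m, angles in degrees, forces in N, time in s.
With the tool pointing down it reaches from about 0.35 to 0.875 m from the base axis. Payload 4.2 kg.
Tool frame: the origin (TCP) lies midway between the tips of the shut fingers; the grasp point (between the pads) lies 19 mm behind it; z points along the fingers, y is the line along which they close (so a half turn about z gives the same grasp; the last joint's range is limited). The gripper opens to 87 mm and grips with 3 to 60 N. Pads are 19 mm wide; open, the fingers measure 117 mm over their backs; the gripper's body (75 mm by 190 mm) begins 51 mm behind the grasp point.
Start: joints at [-49.068, 22.042, 0.453, 0, -68.411, -14.817], TCP at [0.275, -0.561, 0.223] pointing down, gripper open.
Joint ranges: [-179.83, 179.83], [-69.29, 118.12], [-61.27, 80.66], [-181.25, 117.63], [-171.15, -9.14], [-177.46, 177.46]. Speed limits (degrees/s): [159.86, 159.86, 180, 180, 180, 180].

### API

Orientations are given as [roll, pitch, yaw] about the fixed x, y, z axes, in that order (R = Rz(yaw) Ry(pitch) Rx(roll)).
In Python, from workcell import env gives the robot as it stands. The module is installed in compiled form; this text tells all that it offers. Calls block until the motion is done:
- env.goto(position, orientation): joint-space move of the TCP to a pose.
- env.move_straight(position, rotation=None, rate=0.15, force_limit=None): straight line of the TCP; rotation=None keeps the orientation; rate is the mean speed in m/s. With force_limit (N) it stops when the force on the tool has changed by that much, and returns True; else False.
- env.set_joints(angles): joint-space move.
- env.gripper_to(opening, grasp_force=None): opening from 0.0 (shut) to 1.0 (fully open); grasp_force is the grip in N (None keeps the last); returns when the fingers have stopped.
- env.dwell(seconds).
- env.inverse_kinematics(position, orientation): joint angles nearest the present ones, or None.
- env.read_state(): the state.
- env.grab_frame(name): name is "scene" or "top"; returns a dict with "image" (420x560x3 uint8, blue, green, red), "fx", "fy", "cx", "cy" (pixels), "position" and "orientation" of the camera in the world. Camera axes: x right, y up, looking along -z (the intrinsics and any distortion apply to the point x, -y, -z); pixel columns grow to the right and rows downward; lengths in m; the calibration is good to about 2 mm. A picture is of the moment at which its call begins. There is no depth.
A pose or a line that the arm cannot do raises env.Unreachable and nothing moves.
- env.close_job(): hands the job in; it is judged then, once.
Trained networks look in a picture, given as the dict that the camera call returned (one of the last four; its "shot" number tells which), for a name from the list of things; names that differ only in an ending like _2 or _b are one class to them, and where a whole thing is asked for, a point or a joint stands for the part that bears it (a point fixed in the world has none). Each returns a list of dicts, best first, with "score" (0 to 1); they miss things now and then, are a little off and sometimes report something else, mostly with a low value. They report only what shows in the picture. A call takes as long as a camera call. They do not tell look-alikes from the thing itself.
- env.search_frame(picture, thing): "xyz" ([x, y, z] in m, in world coordinates, good to about 4 mm: the middle of the surface that is visible of it).
- env.trace(picture, thing): "mask" (420x560 bool, what is visible of it).
The state is a dict: "clock": time; "joint_positions": joint angles; "qvel": joint speeds; "joint_torque": joint torques, N m; "position": TCP position; "tool_rot": TCP orientation; "force": force on the tool from outside, world axes, zero at the start; "wrist_torque": the same for the moment, N m; "opening": opening from 0.0 (shut) to 1.0 (fully open); "finger_force": force on a finger pad.
Only numpy, scipy, OpenCV 4.12 (cv2) and the standard library are available. Lean on these libraries where they do the work, as an engineer would, in place of code of your own. Each camera call takes 0.05 s, during which the arm holds its last target. There are 200 camera calls.

### The job

The socket module lying by itself on the bench is a reject. Put it into the open reject jar (the larger of the two jars), swing the jar's captive cap over onto its neck and screw it down clockwise until it is fully tight, so that nothing can get back onto the line. Leave the tray of good modules, the small closed jar and the start button alone.

Things in the scene. Friction and masses are not known exactly. Their poses are not given: they have to be found in the camera images.
- module: the rejected socket-outlet insert, lying alone on the bench: a block 36 mm long (its x), 22 mm wide (its y, grip it here) and 26 mm high (its z), dark plastic below, grey face with two slots above, 30 g, loose. Origin at the centre of its underside.
- reject_jar: the larger jar, white plastic, open at first; fixed: clamped on a 92 mm square aluminium plate 12 mm thick (22 mm high toe clamps at its +y and -y sides) screwed to the bench. Origin: centre of the plate's underside, z up; the cap's hinge is on its -x side. Body 76 mm in diameter up to 76 mm above the bench, inner floor 16 mm above the bench; neck 58 mm outside, 52 mm inside.
- reject_mouth (a point): centre of the reject jar's mouth, level with its rim, 108 mm above the bench (52 mm clear opening). The closed cap is centred on this axis.
- reject_hinge (a point): middle of the hinge pin that carries the cap's ring, 45 mm from the jar's axis (on the side the cap is thrown back to) and 15 mm below the rim. The pin is level and at right angles to the line from the hinge to the mouth.
- reject_cap_top (a point): centre of the top of the ribbed grey cap, 64 mm in diameter, 24 mm high (30 g). It turns in a black ring (71 mm, 5 mm high) round its lower edge; the upper 19 mm are bare, to grip across any diameter. Tight, its top is 8 mm above the jar's rim and the ring's top 12 mm below it; the hinge is no higher than the ring. Thrown open, it reaches at most 65 mm above the rim.
- reject_ring (a joint): swing of the cap on its hinge, rad: 0 = down on the neck, 1.57 = standing on edge, 2.0 = thrown right back (stop). Starts at 1.65 to 2.0. The hinge is stiff (0.035 N m, under 1 N at the cap's rim): the cap stays at whatever angle it is left, so it has to be pushed over from behind and then pressed right down.
- reject_cap (a joint): turn of the cap in its thread, rad: 0 = fully tight (firm stop), 2.3 = thread just started. Clockwise seen from above the closed cap lowers the value. Starts at 1.7 to 2.2, so it takes more than one wrist turn; turn it only on the neck: below about 1.5 the thread grips, and a cap turned down beforehand will not go on. Stays where left (0.1 N m to turn); sinks 1.4 mm per rad.
- terminal_jar: the smaller jar (54 mm body, 45 mm cap, 98 mm to the top of the cap), closed, clamped to its own 74 mm square plate. To be left alone. Origin at the centre of the plate's underside.
- terminal_cap (a joint): turn of the small jar's cap, 0 = tight as it starts. Leave it.
- terminal_ring (a joint): swing of the small jar's cap, 0 = closed as it starts. Leave it.
- tray: black three-pocket tray, 52 by 108 by 18 mm, loose, beyond the work. Origin at the centre of its underside. Leave it.
- good1: good module in the tray, same shape as the reject, standing 12 mm proud of the tray. Leave it.
- good2: good module in the middle pocket. Leave it.
- good3: good module in the third pocket. Leave it.
- start_box: beige push-button box, 100 by 85 mm, 79 mm high, fixed to the bench at the left; origin at the centre of its underside.
- start (a joint): travel of the green start button on the box (its top 97 mm above the bench), m: 0 = up, 0.006 = pressed. Do not press it.
Things that resemble listed ones, but are neither listed nor needed, are in the scene too. What is shaped like the module but brown, pink or yellow is not meant.

How it is judged (in metres and radians):
On the way, in this order (a step that is already met when the one before it is completed fails the run):
1. the rejected module is inside the reject jar (z of module in the frame of reject_jar below 0.08 m and horizontal distance between module and reject_jar below 0.038 m), for 0.2 s.
2. the cap is swung shut onto the neck (value of joint reject_ring below 0.08 rad), for 0.2 s.
3. the cap is screwed fully tight (value of joint reject_cap below 0.12 rad and value of joint reject_ring below 0.08 rad), for 0.2 s.
At the end, for the whole second after the job is handed in: The rejected module lies at rest inside the reject jar, whose cap is down on the neck (swing under 0.08 rad) and screwed to within 0.12 rad (7 degrees) of fully tight (all of step 1 and all of step 3 and linear speed of module below 0.03 m/s); the robot touches nothing.
It fails at once if the tray or a good module is pushed more than 15 mm (distance of any of tray, good1, good2, good3 from where it was at the start of the episode above 0.015 m).
It fails at once if the small jar's cap is turned or lifted (value of joint terminal_cap above 0.15 rad or value of joint terminal_ring above 0.1 rad).
It fails at once if the start button is pressed (value of joint start above 0.003 m).
It also fails if it takes over 61 s, if anything falls off the work surface, if the arm or the gripper's body presses on something with over 40 N, if the wrist force passes 120 N, or if a joint passes its speed limit or range.

## Working session

There is one attempt and no reset: what is moved stays moved. The work goes in short steps, each a Python script; the robot and the scene stay as the last script left them, time stands still between calls to the robot, and variables do not carry over. Pictures are saved under pics/ and viewed, at most 10 in all, crops included, and the job is handed in when it is done.

```bash
mkdir -p pics; python3 - <<'E'
from workcell import env
import cv2,numpy as np
for n in ("scene","top"):
    p=env.grab_frame(n); cv2.imwrite(f"pics/{n}0.png",p["image"])
    print(n,p["fx"],p["fy"],p["cx"],p["cy"],p["position"],p["orientation"],[k for k in p])
    for t in ("module","reject_jar","reject_mouth","reject_hinge","reject_cap_top","terminal_jar","tray","start_box"):
        print(t,[(np.round(d["xyz"],4).tolist(),round(d["score"],2)) for d in env.search_frame(p,t)[:5]])
print(env.read_state())
E
```

```text
scene 419.60513308349283 419.60513308349283 278.82444935584397 211.15942412727898 [ 1.05481991 -0.39358513  0.77448349] [45.49178445  0.67280592 43.32247334] ['image', 'fx', 'fy', 'cx', 'cy', 'position', 'orientation', 'shot']
module [([0.5452, 0.0181, 0.0238], 0.7), ([0.4625, 0.0241, 0.0244], 0.53), ([0.3786, -0.003, 0.0203], 0.52), ([0.4316, 0.1011, 0.0204], 0.43), ([0.4394, 0.213, 0.1254], 0.16)]
reject_jar [([0.5116, 0.2066, 0.084], 0.76)]
reject_mouth []
reject_hinge [([0.5116, 0.2119, 0.0767], 0.73), ([0.5847, -0.2749, 0.0561], 0.2)]
reject_cap_top [([0.4408, 0.2216, 0.1255], 0.59)]
terminal_jar [([0.5869, -0.2745, 0.0534], 0.89)]
tray [([0.7893, -0.0076, 0.0171], 0.72)]
start_box [([0.5749, -0.268, 0.0949], 0.7), ([0.5342, 0.4692, 0.0645], 0.58)]
top 432.1378846494115 432.1378846494115 280.3209596117756 199.59048193864476 [0.53420806 0.07992644 1.07236638] [  2.48146234   0.83504614 -91.60108647] ['image', 'fx', 'fy', 'cx', 'cy', 'position', 'orientation', 'shot']
module []
reject_jar [([0.4951, 0.2178, 0.0783], 0.62)]
reject_mouth [([0.491, 0.216, 0.0814], 0.88)]
reject_hinge
[... 212 characters left out ...]
 0.66)]
{'clock': 0.9, 'joint_positions': array([-4.90664382e+01,  2.20397138e+01,  4.52591032e-01,  1.55894262e-03,
       -6.84116733e+01, -1.48162501e+01]), 'qvel': array([ 0.00589945, -0.09491619, -0.02302512,  0.06668069, -0.11268787,
       -0.0318123 ]), 'joint_torque': array([-6.08208684e-04, -3.90453422e+01,  1.87622756e+01,  4.22438711e+00,
        1.55456818e-02, -4.47936941e-07]), 'position': array([ 0.2751325 , -0.56115894,  0.22257461]), 'tool_rot': array([-1.79998465e+02, -1.09355092e-03, -1.53882115e+02]), 'force': array([-0.11900225, -0.31328594,  0.01369028]), 'wrist_torque': array([ 0.01240103,  0.00421729, -0.01140275]), 'finger_force': 0.0, 'opening': 1.0033552182376595}
```

View pics/scene0.png

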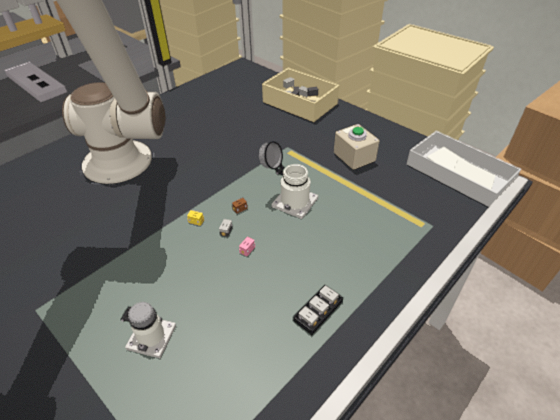

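View pics/top0.png

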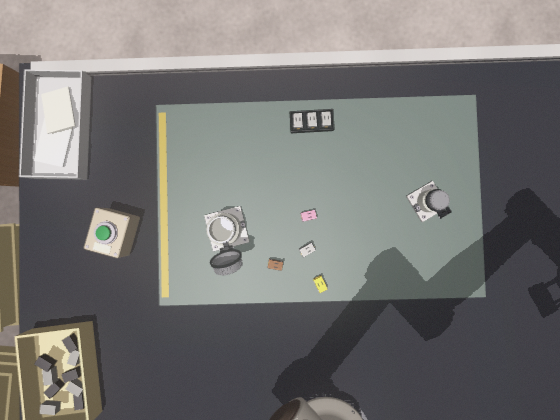

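```bash
cat > h.py <<'E'
from workcell import env
import cv2,numpy as np
from scipy.spatial.transform import Rotation as Ro
def ray(p,u,v):
    d=np.array([(u-p["cx"])/p["fx"],-(v-p["cy"])/p["fy"],-1.])
    return Ro.from_euler("xyz",p["orientation"],degrees=True).apply(d)
def atz(p,u,v,z):
    d=ray(p,u,v);c=np.array(p["position"]);return c+d*(z-c[2])/d[2]
def proj(p,X):
    q=Ro.from_euler("xyz",p["orientation"],degrees=True).inv().apply(np.array(X)-p["position"])
    return np.array([p["cx"]-p["fx"]*q[...,0]/q[...,2],p["cy"]+p["fy"]*q[...,1]/q[...,2]]).T
def crop(im,u,v,w,h,s): return cv2.resize(im[v:v+h,u:u+w],None,fx=s,fy=s,interpolation=cv2.INTER_CUBIC)
E
python3 - <<'E'
from h import *
t=env.grab_frame("top"); s=env.grab_frame("scene")
a=np.hstack([crop(t["image"],200,195,66,80,6),crop(t["image"],290,235,33,40,12)])[:, :800]
b=np.hstack([crop(s["image"],255,135,66,80,6),crop(s["image"],208,207,33,40,12)])[:, :800]
cv2.imwrite("pics/c1.png",a);cv2.imwrite("pics/c2.png",b)
for p in(t,s):
  for d in env.trace(p,"module")[:5]:
    v,u=np.nonzero(d["mask"]);print(d["score"],u.mean(),v.mean(),len(u),cv2.minAreaRect(np.float32([u,v]).T))
E
```

```text
0.7 307.1007751937984 249.02325581395348 129 ((307.0, 249.0), (8.944271087646484, 14.310833930969238), 63.43495178222656)
0.58 275.3581081081081 264.27702702702703 148 ((275.1891784667969, 264.3648986816406), (14.960308074951172, 10.192737579345703), 9.462322235107422)
0.58 311.6986301369863 119.73287671232876 146 ((311.5, 120.0), (16.0, 9.0), 90.0)
0.57 307.803738317757 215.5607476635514 107 ((308.0, 215.5), (9.0, 12.0), 90.0)
0.49 429.69223907225694 201.65923282783228 1121 ((431.10003662109375, 202.3000030517578), (36.59024429321289, 37.58251953125), 60.2551155090332)
0.67 224.74193548387098 228.3741935483871 155 ((224.9000244140625, 228.3000030517578), (10.75174331665039, 15.811387062072754), 18.43494987487793)
0.55 246.34299516908212 246.60386473429952 207 ((246.1885223388672, 246.57376098632812), (12.547615051269531, 17.79712677001953), 39.80556869506836)
0.51 194.85279187817258 217.7969543147208 197 ((194.94119262695312, 217.73532104492188), (16.73495864868164, 12.611851692199707), 14.03624439239502)
0.49 239.2792207792208 205.67532467532467 154 ((239.10000610351562, 205.7000274658203), (11.180339813232422, 14.758047103881836), 63.43495178222656)
```

View pics/c1.png

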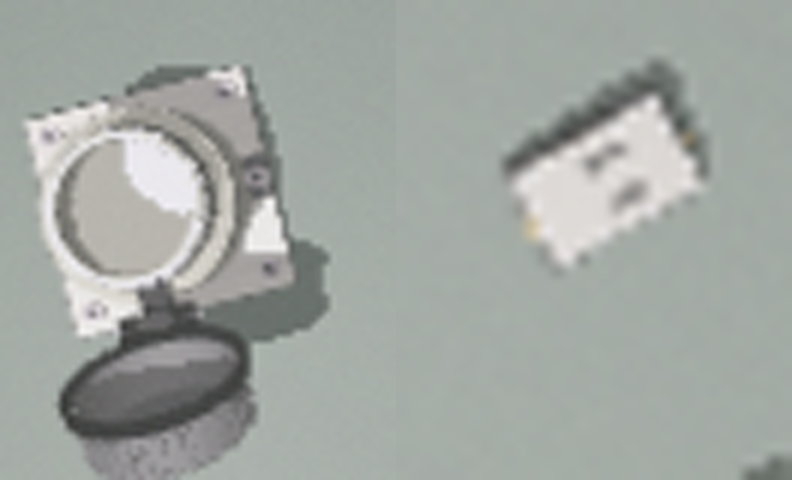

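View pics/c2.png

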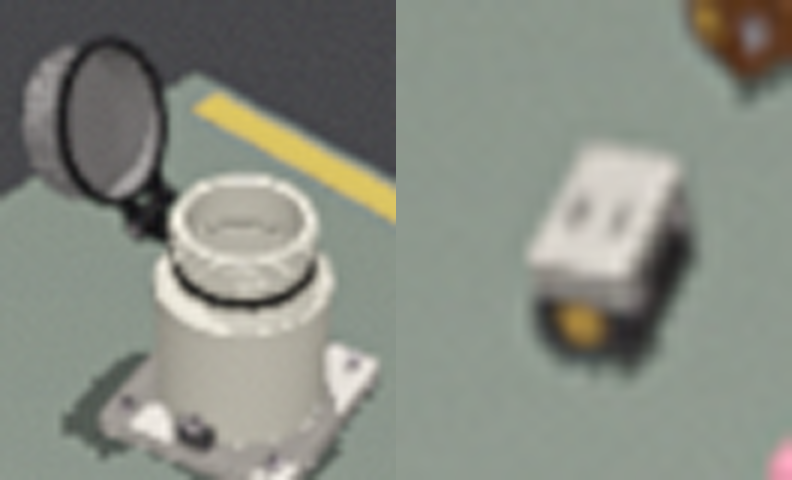

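```bash
python3 - <<'E'
from h import *
t=env.grab_frame("top"); s=env.grab_frame("scene")
def c(p,pts,o,sc,z,dx=0): return np.array([atz(p,o[0]+(x-dx+.5)/sc-.5,o[1]+(y+.5)/sc-.5,z) for x,y in pts])
pc=c(t,[(25,122),(245,67),(292,280),(80,333)],(200,195),6,.012);print("plate",pc.round(4),pc.mean(0))
print("side dirs",[np.degrees(np.arctan2(*(pc[(i+1)%4]-pc[i])[1::-1])).round(1) for i in range(4)],[np.linalg.norm(pc[(i+1)%4]-pc[i]).round(4) for i in range(4)])
print("mouth top",c(t,[(129,206)],(200,195),6,.108),"scene",c(s,[(243,222)],(255,135),6,.108))
for p,pts,o,in((t,[(510,185),(657,95),(708,185),(570,270)],(290,235)),(s,[(590,145),(685,160),(640,285),(530,265)],(208,207))):
    m=c(p,pts,o,12,.026,396);print("mod",m.round(4).tolist(),m.mean(0));print([np.degrees(np.arctan2(*(m[(i+1)%4]-m[i])[1::-1])).round(1) for i in range(4)],[np.linalg.norm(m[(i+1)%4]-m[i]).round(4) for i in range(4)])
E
```

```text
plate [[0.5483 0.2834 0.012 ]
 [0.5682 0.1926 0.012 ]
 [0.4808 0.1755 0.012 ]
 [0.4615 0.2626 0.012 ]] [0.51469711 0.2285018  0.012     ]
side dirs [np.float64(-77.6), np.float64(-168.9), np.float64(102.4), np.float64(13.5)] [np.float64(0.093), np.float64(0.0891), np.float64(0.0892), np.float64(0.0892)]
mouth top [[0.51467187 0.22680906 0.108     ]] scene [[0.51684425 0.22480308 0.108     ]]
mod [[0.4572, 0.0522, 0.026], [0.4744, 0.0221, 0.026], [0.4561, 0.0125, 0.026], [0.4399, 0.0407, 0.026]] [0.45692379 0.03187236 0.026     ]
[np.float64(-60.2), np.float64(-152.1), np.float64(119.9), np.float64(33.7)] [np.float64(0.0346), np.float64(0.0207), np.float64(0.0325), np.float64(0.0208)]
mod [[0.4427, 0.0414, 0.026], [0.4606, 0.052, 0.026], [0.4802, 0.0219, 0.026], [0.4596, 0.0104, 0.026]] [0.46076026 0.03141252 0.026     ]
[np.float64(30.5), np.float64(-56.8), np.float64(-150.9), np.float64(118.5)] [np.float64(0.0207), np.float64(0.0359), np.float64(0.0237), np.float64(0.0354)]
```

```bash
python3 - <<'E'
from h import *
mx,my=.4592,.0315; J=np.array([.5155,.2265])
env.gripper_to(.6)
env.goto([mx,my,.10],[180,0,-60])
print(env.move_straight([mx,my,.008],rate=.12,force_limit=8))
env.gripper_to(0,20)
s=env.read_state();print(s["opening"],s["finger_force"],s["force"],s["position"],s["joint_positions"].round(1))
env.move_straight([mx,my,.20],rate=.2)
s=env.read_state();print(s["opening"],s["finger_force"],s["clock"])
for y in(13,-167):print(y,env.inverse_kinematics([*J,.2],[180,0,y]))
E
```

```text
False
0.2527911716519367 19.940125644207 [-0.38347979  0.39439765  2.49343629] [0.45924641 0.0315292  0.00816404] [ 24.2  23.1 -37.    0.  -29.9   5.8]
0.2488499595204126 19.940079152584076 6.9917
13 [ 4.02070423e+01  1.70364079e+01 -1.03845902e+01  2.54444375e-14
 -6.25790019e+01  6.27929577e+01]
-167 [ 4.02070423e+01  1.70364079e+01 -1.03845902e+01 -2.54444375e-14
 -6.25790019e+01 -1.17207042e+02]
```

```bash
python3 - <<'E'
from h import *
J=np.array([.5155,.2265])
env.goto([*J,.24],[180,0,13])
env.move_straight([*J,.135],rate=.15,force_limit=8)
s=env.grab_frame("scene");t=env.grab_frame("top")
cv2.imwrite("pics/v1.png",np.hstack([crop(s["image"],235,100,95,120,4),crop(t["image"],185,170,95,120,4)]))
print(env.read_state()["clock"],env.read_state()["position"])
E
```

```text
8.8833 [0.51625322 0.22685798 0.13635715]
```

View pics/v1.png

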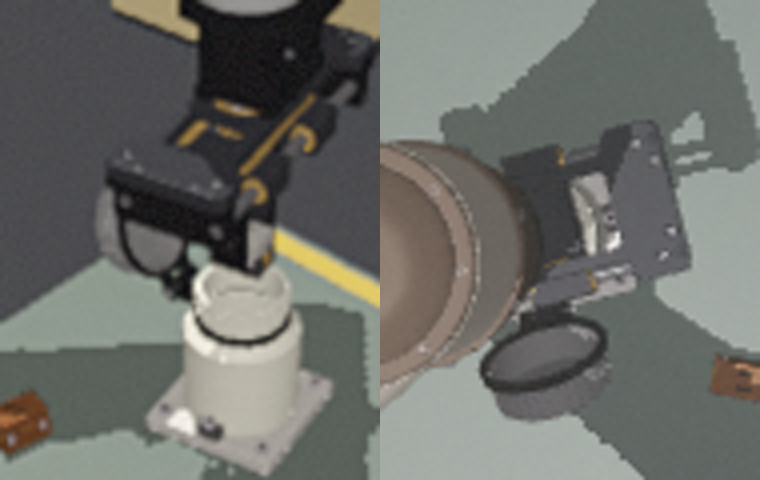

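```bash
python3 - <<'E'
from h import *
J=np.array([.5155,.2265])
print(env.move_straight([*J,.114],rate=.1,force_limit=6),env.read_state()["position"],env.read_state()["force"])
env.gripper_to(.5)
env.dwell(.2)
env.move_straight([*J,.24],rate=.25)
env.gripper_to(0,20)
c,s_=np.cos(np.radians(12.8)),np.sin(np.radians(12.8)); H=J-.045*np.array([c,s_])
b=H-.10*np.array([c,s_])
env.goto([*b,.24],[180,0,13])
s=env.grab_frame("scene");t=env.grab_frame("top")
cv2.imwrite("pics/v2.png",np.hstack([crop(s["image"],235,100,95,120,4),crop(t["image"],185,170,95,120,4)]))
print(env.read_state()["clock"],env.read_state()["position"])
for p in(s,t):
  print([(np.round(d["xyz"],3),d["score"]) for d in env.search_frame(p,"reject_cap_top")[:2]],[(np.round(d["xyz"],3),d["score"]) for d in env.search_frame(p,"module")])
E
```

```text
False [0.51551141 0.22644158 0.11412065] [ 0.12775321 -0.50286978 -0.52467223]
12.5 [0.37488699 0.19495036 0.24028364]
[(array([0.44 , 0.221, 0.126]), 0.55)] [(array([0.435, 0.104, 0.02 ]), 0.72), (array([ 0.382, -0.003,  0.018]), 0.62), (array([0.546, 0.016, 0.023]), 0.54)]
[(array([0.441, 0.209, 0.12 ]), 0.81)] [(array([0.374, 0.005, 0.027]), 0.63), (array([0.517, 0.225, 0.044]), 0.5), (array([0.544, 0.026, 0.03 ]), 0.48)]
```

View pics/v2.png

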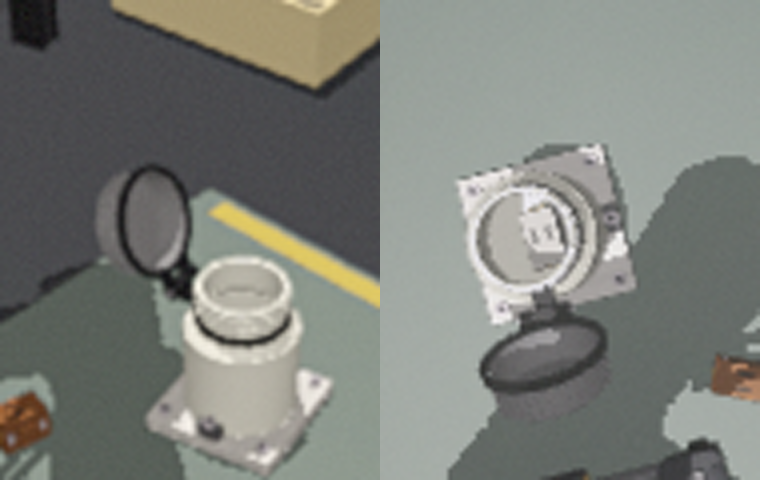

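```bash
cat > g.py <<'E'
from h import *
J=np.array([.5155,.2265]);a=np.radians(12.8);e=np.array([np.cos(a),np.sin(a)]);H=J-.045*e
def W(x,z):return [*(H+x*e),.093+z]
E
python3 - <<'E'
from g import *
env.move_straight(W(-.10,.05),rate=.25,force_limit=10)
print(env.move_straight(W(-.045,.05),rate=.1,force_limit=12),env.read_state()["force"])
for th in (1.4,1.2,1.0,.8,.6,.4,.2):
    r,h=.062,.024
    x=r*np.cos(th)-h*np.sin(th)-.010;z=r*np.sin(th)+h*np.cos(th)
    f=env.move_straight(W(x,z),rate=.12,force_limit=15);print(th,f,env.read_state()["force"].round(1))
    if f:break
s=env.grab_frame("scene");t=env.grab_frame("top")
cv2.imwrite("pics/v3.png",np.hstack([crop(s["image"],235,100,95,120,4),crop(t["image"],185,170,95,120,4)]))
print(env.read_state()["clock"],env.read_state()["position"])
E
```

```text
False [ 0.62637619 -0.16997458 -0.1117399 ]
1.4 False [-0.8  0.3 -0.3]
1.2 False [ 0.2 -0.3 -0.2]
1.0 False [-0.   0.  -0.7]
0.8 False [-0.1  0.4  0.6]
0.6 False [-0.8 -0.8  0.5]
0.4 False [-0.2 -0.2 -0.1]
0.2 False [-0.9  0.  -0.3]
15.9667 [0.51621497 0.22663208 0.12904218]
```

View pics/v3.png

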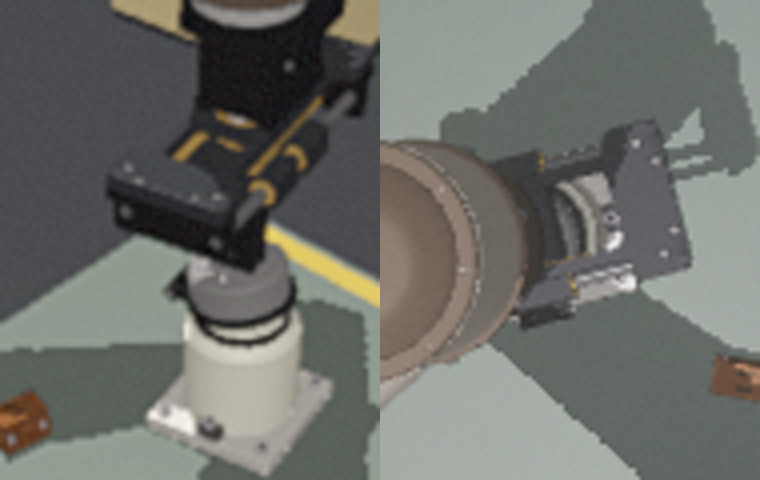

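```bash
python3 - <<'E'
from g import *
st=lambda:(env.read_state()["position"].round(4),env.read_state()["force"].round(1),env.read_state()["clock"])
env.move_straight(W(.058,.034),rate=.1,force_limit=15)
print(env.move_straight(W(.058,.015),rate=.04,force_limit=15),*st())
env.dwell(.2);print(*st())
env.move_straight([*J,.17],rate=.2)
env.gripper_to(1.0)
env.goto([*J,.17],[180,0,115])
print(env.move_straight([*J,.103],rate=.1,force_limit=8),*st())
env.gripper_to(0,25)
s=env.read_state();print(s["opening"],s["finger_force"],s["joint_positions"].round(1),s["wrist_torque"].round(2),*st())
E
```

```text
True [0.529  0.2296 0.1178] [-4.8  0.4 10.9] 16.6167
[0.5289 0.2297 0.1178] [-3.7 -1.2 10.3] 16.8167
False [0.516  0.2268 0.1035] [-0.3 -0.6 -0.1] 21.1417
0.7223046245195814 25.00010758638382 [ 40.2  22.7 -17.5   0.  -49.8 164.8] [-0.12  0.03 -0.01] [0.5156 0.2266 0.1032] [-0.7  0.1  1. ] 21.6917
```

```bash
python3 - <<'E'
from g import *
z0=.103
for k in range(1,11):
    y=115-14*k; z=z0-.0014*np.radians(14*k)
    env.move_straight([*J,z],rotation=[180,0,y],rate=.01 if 0 else .15)
    s=env.read_state();print(y,s["wrist_torque"].round(2),s["force"].round(1),s["joint_positions"][5].round(1),round(s["opening"],3),s["clock"])
    if abs(s["wrist_torque"][2])>.8:break
E
```

```text
101 [-0.08  0.61 -0.09] [-2.7 -0.4  2.3] 150.9 0.728 22.0833
87 [ 0.11  1.29 -0.1 ] [-4.4  0.8  4. ] 137.0 0.729 22.475
73 [ 0.23  1.7  -0.1 ] [-5.   0.6  5.1] 122.9 0.726 22.8667
59 [ 0.55  2.15 -0.1 ] [-6.5  2.7  4.3] 108.9 0.726 23.2583
45 [ 0.77  2.47 -0.08] [-7.3  2.1  5.1] 94.9 0.727 23.65
31 [ 1.13  2.74 -0.13] [-9.1  4.   6.4] 80.9 0.726 24.0417
17 [ 1.41  3.03 -0.04] [-9.3  5.3  4.7] 66.9 0.728 24.4333
3 [1.04 1.26 0.7 ] [-3.4  5.1  3.7] 53.1 0.733 24.825
-11 [0.9  0.36 0.78] [0.3 3.5 1.9] 39.1 0.731 25.2167
-25 [0.95 0.3  0.77] [-0.6  3.1  4.2] 25.0 0.732 25.6083
```

```bash
python3 - <<'E'
from g import *
def rep(l): s=env.read_state();print(l,s["wrist_torque"].round(2),s["force"].round(1),s["position"].round(4),round(s["opening"],3),s["clock"])
z=.1005
env.gripper_to(1.0)
env.move_straight([*J,.14],rate=.2)
env.goto([*J,.14],[180,0,60])
env.move_straight([*J,z],rate=.15,force_limit=8)
env.gripper_to(0,45);rep("grip")
for y in (56,52,48,44,40):
    env.move_straight([*J,z],rotation=[180,0,y]);rep(y)
    if env.read_state()["wrist_torque"][2]>1.0:break
env.gripper_to(1.0)
env.move_straight([*J,.17],rate=.2)
env.gripper_to(0,20)
for d in (.04,.065):   # probe the top: centre and far side
    p=H+d*e
    env.move_straight([*p,.135],rate=.2);env.move_straight([*p,.105],rate=.04,force_limit=12);rep(d)
    env.move_straight([*p,.15],rate=.2)
p=H-.12*e
env.move_straight([*p,.24],rate=.3)
s=env.grab_frame("scene");t=env.grab_frame("top")
cv2.imwrite("pics/v4.png",np.hstack([crop(s["image"],235,100,95,120,4),crop(t["image"],185,170,95,120,4)]))
rep("end")
E
```

```text
grip [0.82 1.44 0.05] [-4.4  3.1  3.7] [0.5147 0.2273 0.1011] 0.72 28.9917
56 [0.24 1.55 0.97] [-4.9  1.1  4.8] [0.5148 0.2266 0.101 ] 0.726 29.2417
52 [-0.66  1.58  2.04] [-5.3 -2.3  5.8] [0.5149 0.2259 0.1008] 0.726 29.4917
0.04 [-0.28  1.13 -0.  ] [-3.  -0.1  8.3] [0.511  0.2255 0.1157] 0.005 33.1333
0.065 [-0.16  1.55  0.01] [-4.3 -0.4  9.3] [0.5352 0.2309 0.1153] 0.003 34.3167
end [-0.17  0.06 -0.01] [0.9 0.  0.4] [0.3552 0.19   0.2387] 0.007 35.5833
```

View pics/v4.png

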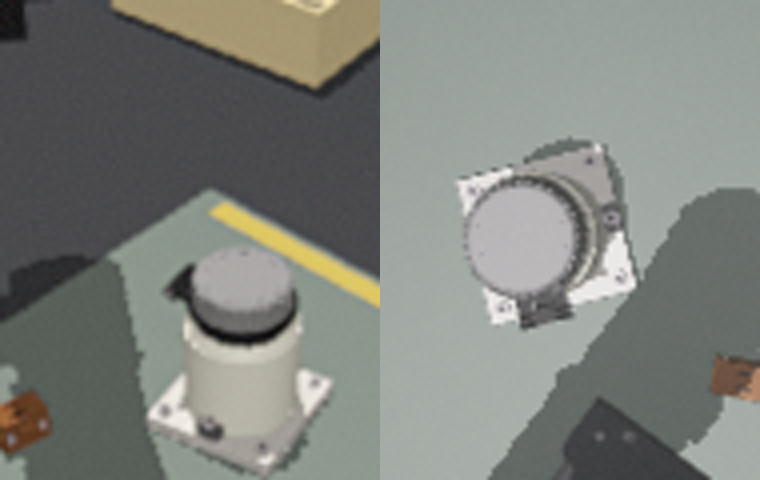

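The cap sits level at 0.1155 m, against 0.116 m expected when tight. It met a firm stop at 2 N m, and the picture shows it seated at about (243,285), so I am handing the job in.

```bash
python3 -c "
from workcell import env
print(env.close_job())"
```

```text
the job is handed in; nothing more can be done
None
```

The job is handed in: the rejected module is in the large jar, and its cap is swung shut and screwed down to its firm stop; the hand-in call did not report a verdict.

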